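# Sort inspected boards and covers off the inspection stage

### The arm

A 6-joint arm with a two-finger parallel gripper is mounted at the origin on the work surface. World frame = base frame: x ahead of the robot, y to its left, z up, the work surface at z = 0. Lengths are in m, angles in rad, forces in N, time in s.
With the tool pointing down it reaches from about 0.425 to 0.925 m from the base axis. Payload 12.5 kg.
Tool frame: the origin (TCP) lies midway between the tips of the shut fingers; the grasp point (between the pads) lies 19 mm behind it; z points along the fingers, y is the direction in which the jaws open and shut (so a half turn about z gives the same grasp; the last joint's range is limited). The gripper opens to 85 mm and grips with 20 to 120 N. Pads are 22 mm wide; open, the fingers measure 114 mm over their backs; the gripper's body (76 mm by 85 mm) begins 54 mm behind the grasp point. The pads swing forward as they close: fully open they stand 13 mm farther back than shut.
Start: joints at [1.232, 0.491, 1.559, -0, 1.092, -0.106], TCP at [0.144, 0.608, 0.231] pointing down, gripper open.
Joint ranges: [-3.1, 3.1], [-0.84, 2.19], [0.05, 2.79], [-1.13, 4.28], [0.06, 2.93], [-2.69, 2.69]. Speed limits (rad/s): [2.22, 2.22, 2.79, 3.14, 3.14, 3.14].

### API

Orientations are given as a unit quaternion [x, y, z, w].
In Python, from plant import observe, capture, calibration, finish_job gives the robot as it stands.
- The arm moves only by the shell command python3 -m crank 'ROWS' [FORCE]. ROWS is a JSON object of lists of equal length, an entry for each row: "slide": the shift along the world's x, y, z in cm, a list of three; "spin": the turn about the world's z in degrees; "jaw": the closure in counts, from 0 (fully open) to 255 (shut). A call has 1 to 8 rows; each row is the pose to reach, as a shift and turn from the pose measured when the call began; what a row does not reach only later rows make up. A row lasts 1/12 s, in which the tool goes at most 41.7 mm and 7.16 degrees, less where a joint would pass 70% of its speed; a pose out of reach is approached as far as the arm can. A call with a gripper value outside its range is refused whole. The fingers move at their own pace and stop on an object; FORCE is the grip in N (left out, the last holds). Time passes only in rows, so rows that repeat a pose let the fingers close. It gives the time, the measured TCP pose, the force and the opening at its end, in the units of the state.
- observe(): the state, without advancing time (a new reading comes with each control period).
- capture(name): name is "scene" or "top" or "wrist"; returns the picture (384x512x3 uint8, red, green, blue); there is no depth.
- calibration(name): a dict with "fx", "fy", "cx", "cy" (pixels), "R" (3x3) and "t" (3): a world point X has camera coordinates R X + t; the wrist camera has in their place "hand_eye" (4x4, takes a point from camera to tool coordinates, whose origin is the TCP and whose axes are the flange's). Camera axes: x right, y down, z forward; pixel columns grow to the right and rows downward; lengths in m; the calibration is good to about 2 mm. A picture is of the moment at which its call begins: read the wrist's pose just before it. calibration takes no time and is no camera call.
- finish_job(): hands the job in, once; it reports no verdict.
The state is a dict: "time": time; "joints": joint angles; "joint_vel": joint speeds; "effort": joint torques, N m; "tool_pos": TCP position; "orientation": TCP orientation; "contact_force": force on the tool from outside, world axes, zero at the start; "ft_torque": the same for the moment, N m; "grip_width": finger opening in m.
Only numpy, scipy, OpenCV 4.12 (cv2) and the standard library are available. Lean on these libraries where they do the work, as an engineer would, in place of code of your own. Each camera call takes 0.05 s, during which the arm holds its last target.

### The job

Clear the row of parts off the inspection stage: put both green circuit boards in the blue bin and both aluminium covers in the yellow bin, each lying flat inside, face up, not leaning on a wall. The parts rest against the fence and are too wide to grasp, and their heights differ, so feel for the top and press lightly to draw each away from the fence, then slide it over the stage's near edge into its bin. Do not lean hard on the parts, and leave everything else on the stage and table where it is.

Things in the scene. Friction and masses are not known exactly. Their poses are not given: they have to be found in the camera images.
- stage: fixed stage, slick green top, 185 mm deep (x), 540 mm wide (y), 40 mm high to the top. A dark steel fence 15 mm thick, 20 mm above the top, runs along the far (+x) edge, its near face at x = +77.5 mm in the stage's frame. The near edge (x = -92.5 mm) and both ends are open. Origin at the centre of the underside; x away from the robot, y along the fence.
- blue_bin: blue shallow bin for circuit boards, fixed on the table against the stage's near edge (gap 4 mm), 140 (x) x 210 (y) mm outside, 36 mm high (4 mm below the stage's top), walls 4 mm, same-coloured lining whose top is 20 mm above the underside. The two bins stand side by side and may have changed places. Origin at the centre of its underside, z up.
- yellow_bin: yellow bin for the aluminium covers, otherwise the same as the blue bin. Origin at the centre of its underside, z up.
- board_a: loose green circuit board, 60 mm (x) x 90 mm (y) x 8 mm, with a flat black module 40 x 60 mm on its middle, its top 10 to 18 mm above the underside (each differs: feel for it); about 0.12 kg. Starts face up on the stage in a row of four, 10 mm apart, its far edge 1 to 4 mm from the fence: no room for fingers around it. Origin at the centre of its underside, z up.
- board_b: loose green circuit board, 60 mm (x) x 90 mm (y) x 8 mm, with a flat black module 40 x 60 mm on its middle, its top 10 to 18 mm above the underside (each differs: feel for it); about 0.12 kg. Starts face up on the stage in a row of four, 10 mm apart, its far edge 1 to 4 mm from the fence: no room for fingers around it. Origin at the centre of its underside, z up.
- cover_a: loose aluminium cover, flat, 60 mm (x) x 90 mm (y), 10 to 18 mm thick (each differs: feel for it), with black vent slots at both ends; about 0.16 kg. Starts face up on the stage in a row of four, 10 mm apart, its far edge 1 to 4 mm from the fence: no room for fingers around it. Origin at the centre of its underside, z up.
- cover_b: loose aluminium cover, flat, 60 mm (x) x 90 mm (y), 10 to 18 mm thick (each differs: feel for it), with black vent slots at both ends; about 0.16 kg. Starts face up on the stage in a row of four, 10 mm apart, its far edge 1 to 4 mm from the fence: no room for fingers around it. Origin at the centre of its underside, z up.
- part_cup: white open plastic cup, 36 mm across, 35 mm high, standing on the stage near one end; bystander. Origin on its underside, or on its axis for a lying tool.
- gauge_block: steel calibration block, 30 mm cube with a brass dot, on the stage near the other end; bystander. Origin on its underside, or on its axis for a lying tool.
- phone: black mobile phone lying on the table, 150 x 72 x 9 mm; bystander. Origin on its underside, or on its axis for a lying tool.
- keypad: black numeric keypad on the table, 130 x 85 x 19 mm; bystander. Origin on its underside, or on its axis for a lying tool.
- brush: small hand brush lying on the table; bystander. Origin on its underside, or on its axis for a lying tool.
- screwdriver: screwdriver lying on the table; bystander. Origin on its underside, or on its axis for a lying tool.
- flux_bottle: small amber bottle with a white cap, 44 mm across, 100 mm high; bystander. Origin on its underside, or on its axis for a lying tool.

How it is judged:
At the end, for the whole second after the job is handed in: Both boards are in the blue bin and both covers in the yellow bin: each part's origin within the bin's walls (45 mm of the bin's centre in x, 80 mm in y) and less than 42 mm above the bin's underside, tilted less than 0.15 rad from flat, face up, and at rest (under 0.02 m/s) (x of board_a in the frame of blue_bin between -0.045 and 0.045 m and y of board_a in the frame of blue_bin between -0.08 and 0.08 m and z of each of board_a, board_b in the frame of blue_bin below 0.042 m and angle between each of board_a, board_b, cover_a, cover_b's own z axis and vertical below 0.15 rad and linear speed of each of board_a, board_b, cover_a, cover_b below 0.02 m/s and x of board_b in the frame of blue_bin between -0.045 and 0.045 m and y of board_b in the frame of blue_bin between -0.08 and 0.08 m and x of cover_a in the frame of yellow_bin between -0.045 and 0.045 m and y of cover_a in the frame of yellow_bin between -0.08 and 0.08 m and z of each of cover_a, cover_b in the frame of yellow_bin below 0.042 m and x of cover_b in the frame of yellow_bin between -0.045 and 0.045 m and y of cover_b in the frame of yellow_bin between -0.08 and 0.08 m); the robot touches nothing.
It fails at once if a part is pressed by the fingers with more than 120 N (contact force between the fingers and board_a above 120 N or contact force between the fingers and board_b above 120 N or contact force between the fingers and cover_a above 120 N or contact force between the fingers and cover_b above 120 N).
It fails at once if a bystander is moved by more than 15 mm (distance of any of part_cup, gauge_block, phone, keypad, brush, screwdriver, flux_bottle from where it was at the start of the episode above 0.015 m).
It also fails if it takes over 72 s, if anything falls off the work surface, if the arm or the gripper's body presses on something with over 40 N, if the wrist force passes 120 N, or if a joint passes its speed limit or range.

## Working session

There is one attempt and no reset: what is moved stays moved. The work goes in short steps, Python scripts to look and compute and a shell command to move; the robot and the scene stay as the last step left them, time stands still between calls to the robot, and variables do not carry over. Pictures are saved under pics/ and viewed, and the job is handed in when it is done.

```bash
ls; mkdir -p pics; python3 - <<'E'
from plant import observe,capture,calibration
import cv2,json
print(observe())
for n in("scene","top"):
    cv2.imwrite(f"pics/{n}0.png",capture(n)[:,:,::-1]); c=calibration(n); print(n,c)
print(calibration("wrist"))
E
```

```text
pics
{'time': 0.0, 'joints': array([ 1.23242995e+00,  4.91549468e-01,  1.55946558e+00, -1.47670496e-05,
        1.09171129e+00, -1.05589948e-01]), 'joint_vel': array([ 0.00032552, -0.00041763,  0.00022613, -0.00216298,  0.00054532,
       -0.0002917 ]), 'effort': array([ 2.98697130e-03, -6.18436217e+01, -2.61604893e+01,  6.96616098e-08,
        3.84863859e-03, -2.55202076e-05]), 'tool_pos': array([0.14407096, 0.60792479, 0.23072846]), 'orientation': array([ 1.16122220e-01,  9.93234770e-01, -5.54373016e-04, -1.18405464e-04]), 'contact_force': array([ 0.42591349,  0.11014085, -0.5554541 ]), 'ft_torque': array([ 7.80842936e-05, -1.87197814e-02, -4.68927215e-03]), 'grip_width': 0.08512584237839509}
scene {'fx': 395.43229850776265, 'fy': 395.43229850776265, 'cx': 257.97037748296634, 'cy': 192.56708152106447, 'R': array([[-0.04734167,  0.99887023,  0.00412693],
       [ 0.78941405,  0.03994531, -0.61256006],
       [-0.61203286, -0.02574176, -0.79041327]]), 't': array([ 0.02126039, -0.38069974,  1.40346701])}
top {'fx': 407.1754795589071, 'fy': 407.1754795589071, 'cx': 256.9526933208371, 'cy': 196.2211434100353, 'R': array([[ 0.00886777, -0.99983147,  0.01607436],
       [-0.99761036, -0.00994728, -0.06837124],
       [ 0.06851961, -0.01542965, -0.99753044]]), 't': array([-0.03351733,  0.54120884,  1.26802108])}
{'fx': 296.65407005653776, 'fy': 296.65407005653776, 'cx': 252.367524048299, 'cy': 196.33257995039997, 'hand_eye': array([[ 1.99748862e-04, -9.52296469e-01, -3.05174367e-01,
         7.83646015e-02],
       [ 9.99999771e-01,  3.87601272e-04, -5.54969633e-04,
         1.00220574e-03],
       [ 6.46781595e-04, -3.05174186e-01,  9.52296329e-01,
        -1.42639880e-01],
       [ 0.00000000e+00,  0.00000000e+00,  0.00000000e+00,
         1.00000000e+00]])}
```

View pics/scene0.png

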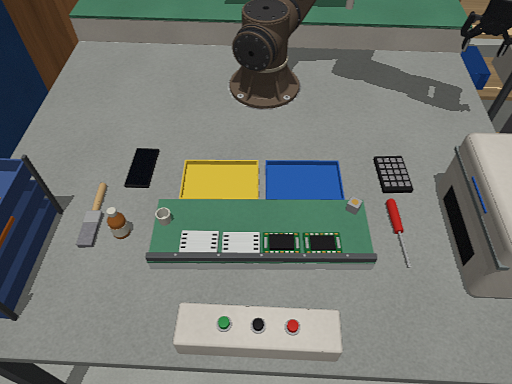

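View pics/top0.png

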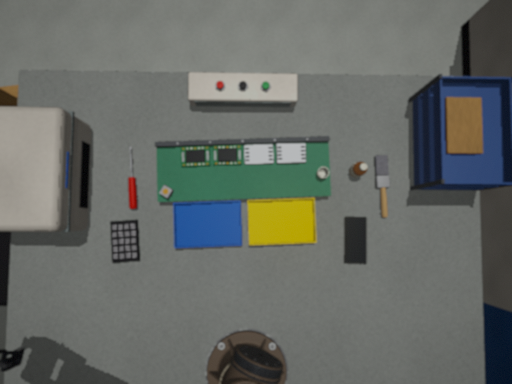

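The top view shows the boards at about (195,155) and (228,154), and the covers at (259,154) and (291,153). The blue bin is at (208,225) and the yellow at (282,222), so each pair sits roughly in front of its own bin. Next I'll measure.

```bash
cat > h.py <<'E'
import numpy as np,cv2
from plant import observe,capture,calibration
from scipy.spatial.transform import Rotation as Ro
def ray(px,c,z,R=None,t=None):
    d=np.array([(px[0]-c['cx'])/c['fx'],(px[1]-c['cy'])/c['fy'],1.])
    if 'R' in c: o=-c['R'].T@c['t']; d=c['R'].T@d
    else: o=c['T'][:3,3]; d=c['T'][:3,:3]@d
    s=(z-o[2])/d[2]; return o+s*d
def wcal(o):
    c=dict(calibration('wrist')); T=np.eye(4); T[:3,:3]=Ro.from_quat(o['orientation']).as_matrix(); T[:3,3]=o['tool_pos']
    c['T']=T@c['hand_eye']; return c
def blobs(m,a=60):
    m=m.astype(np.uint8); cs,_=cv2.findContours(m,cv2.RETR_EXTERNAL,cv2.CHAIN_APPROX_NONE)
    return [x for x in cs if cv2.contourArea(x)>a]
E
python3 - <<'E'
from h import *
for n in("top","scene"):
    im=cv2.imread(f"pics/{n}0.png"); c=calibration(n); hsv=cv2.cvtColor(im,cv2.COLOR_BGR2HSV); H,S,V=[hsv[:,:,i].astype(int) for i in range(3)]
    ms={'blue':((H>105)&(H<125)&(S>170)&(V>100),.036),'yellow':((H>20)&(H<35)&(S>170)&(V>120),.036),'stage':((H>60)&(H<90)&(S>80)&(V>60),.04),'white':((V>170)&(S<40),.054)}
    for k,(m,z) in ms.items():
        for b in blobs(m,150):
            r=cv2.minAreaRect(b); p=cv2.boxPoints(r); P=np.array([ray(q,c,z)[:2] for q in p]); 
            cen=P.mean(0)
            if abs(cen[1])<.4 and .2<cen[0]<.85: print(n,k,np.round(r[0]),'cen',cen.round(4),'sides',np.linalg.norm(P[1]-P[0]).round(3),np.linalg.norm(P[2]-P[1]).round(3),'corners',P.round(3).tolist())
E
```

```text
top blue [207. 224.] cen [0.4534 0.1251] sides 0.203 0.136 corners [[0.518, 0.229], [0.525, 0.026], [0.389, 0.021], [0.382, 0.223]]
top yellow [281. 221.] cen [ 0.4638 -0.105 ] sides 0.207 0.139 corners [[0.528, 0.001], [0.538, -0.205], [0.399, -0.21], [0.39, -0.005]]
top stage [243. 171.] cen [0.6184 0.0155] sides 0.538 0.173 corners [[0.691, 0.288], [0.717, -0.249], [0.545, -0.255], [0.52, 0.278]]
top white [258. 154.] cen [ 0.6717 -0.0315] sides 0.084 0.053 corners [[0.698, 0.011], [0.699, -0.073], [0.646, -0.073], [0.645, 0.01]]
top white [291. 152.] cen [ 0.6761 -0.1323] sides 0.081 0.053 corners [[0.702, -0.092], [0.703, -0.173], [0.65, -0.173], [0.649, -0.092]]
scene blue [304. 180.] cen [0.4559 0.1289] sides 0.137 0.222 corners [[0.528, 0.024], [0.391, 0.02], [0.384, 0.242], [0.521, 0.229]]
scene yellow [218. 179.] cen [ 0.4656 -0.1085] sides 0.221 0.137 corners [[0.403, -0.226], [0.392, -0.006], [0.528, 0.001], [0.539, -0.203]]
scene stage [261. 226.] cen [0.6145 0.0145] sides 0.161 0.589 corners [[0.705, -0.249], [0.548, -0.283], [0.523, 0.306], [0.683, 0.284]]
scene white [240. 242.] cen [ 0.6754 -0.0314] sides 0.09 0.055 corners [[0.65, -0.079], [0.646, 0.012], [0.701, 0.014], [0.705, -0.073]]
scene white [198. 241.] cen [ 0.6776 -0.1325] sides 0.059 0.095 corners [[0.707, -0.175], [0.649, -0.183], [0.648, -0.088], [0.706, -0.084]]
```

```bash
python3 -m crank '{"slide":[[3,-3,1],[6,-6,2],[9,-9,3],[12,-12,4],[15,-15,4],[18,-18,4],[21,-21,4],[24,-24,4]],"spin":[2,4,6,8,10,12,14,16],"jaw":[120,120,120,120,120,120,120,120]}' 30
python3 -m crank '{"slide":[[2,-3,0],[4.5,-7,0],[7,-10.5,0],[9.5,-14,0],[12,-18,0],[15,-22,0],[18,-26,0],[20,-29,0]],"spin":[0,0,0,0,0,0,0,0],"jaw":[120,120,120,120,120,120,120,120]}'
python3 -m crank '{"slide":[[1,-3,0],[2,-6,0],[2,-6,0],[2,-6,0]],"spin":[0,0,0,0],"jaw":[120,120,120,120]}'
python3 - <<'E'
from h import *
o=observe(); im=capture('wrist')[:,:,::-1]; cv2.imwrite('pics/w1.png',im); np.save('w1.npy',wcal(o)['T']);print(o['tool_pos'],o['orientation'],o['grip_width'],o['contact_force'])
E
```

```text
time: 0.77
tool_pos: [0.3776, 0.3737, 0.2708]
orientation: [-0.024, 1.0, -0.001, -0.0]
contact_force: [-0.1, 1.8, -0.3]
grip_width: 0.0455
time: 1.43
tool_pos: [0.5643, 0.1019, 0.2707]
orientation: [-0.024, 1.0, -0.001, -0.0]
contact_force: [0.9, 0.9, 0.4]
grip_width: 0.045
time: 1.77
tool_pos: [0.5844, 0.0405, 0.27]
orientation: [-0.023, 1.0, -0.0, -0.001]
contact_force: [-0.7, -0.3, -0.5]
grip_width: 0.0454
[0.58442581 0.04051383 0.27001972] [-2.27092598e-02  9.99741710e-01 -4.21003536e-04 -7.90488185e-04] 0.04540103202052448 [-0.69307389 -0.29619418 -0.45295565]
```

View pics/w1.png

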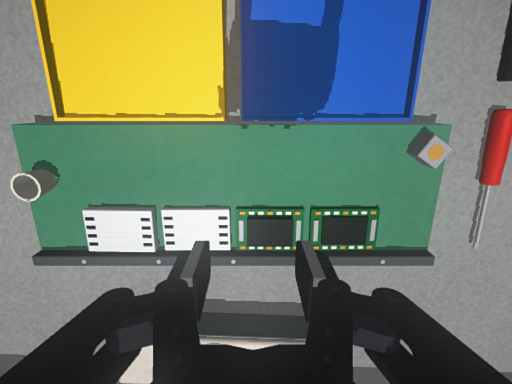

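The wrist view shows the covers at (120,230) and (196,230), and the boards at (270,231) and (345,231). The stage's near edge runs along row 124, the cup's rim is at (26,186), and the block is at (432,150).

```bash
python3 - <<'E'
from h import *
c=dict(calibration('wrist')); c['T']=np.load('w1.npy')
def q(n,p,z):
    print(n,ray(p,c,z)[:2].round(4))
A=ray((13,124),c,.04);B=ray((450,124),c,.04); print('edge',A,B,np.linalg.norm(A-B)); yaw=np.arctan2(-(B-A)[0],(B-A)[1]);print(yaw)
# blobs
im=cv2.imread('pics/w1.png');hsv=cv2.cvtColor(im,cv2.COLOR_BGR2HSV);H,S,V=[hsv[:,:,i].astype(int) for i in range(3)]
for k,m,z in(('white',(V>190)&(S<40),.054),('blk',(V<60),.054)):
    m=m.copy(); m[:200]=0;m[256:]=0
    if k=='white': m[:,235:]=0
    for b in blobs(m,500):
        x,y,w,h=cv2.boundingRect(b); print(k,x,y,w,h,ray((x+w/2,y+h/2),c,z)[:2].round(4),ray((x,y),c,z)[:2].round(4),ray((x+w,y+h),c,z)[:2].round(4))
for n,p,z in(('b1 nl',(237,207),.048),('b1 nr',(302,207),.048),('b2 nl',(310,207),.048),('b2 nr',(378,207),.048),('cup',(27,186),.075),('blk',(434,152),.07),('blue nl out',(240,120),.036),('blue nr',(413,121),.036),('yel nl',(55,121),.036),('yel nr',(226,121),.036),('fence l',(34,252),.06),('fence r',(434,252),.06)): q(n,p,z)
E
```

```text
edge [ 0.54584007 -0.25427585  0.04      ] [0.52138234 0.28008156 0.04      ] 0.5349168335788724
0.04573842907806296
white 161 210 69 40 [ 0.6707 -0.0299] [ 0.6447 -0.074 ] [0.698  0.0162]
white 82 210 73 42 [ 0.6769 -0.1315] [ 0.6494 -0.1758] [ 0.7057 -0.085 ]
blk 315 250 117 6 [0.6935 0.2099] [0.6926 0.1305] [0.6943 0.2897]
blk 321 216 47 29 [0.6624 0.1661] [0.6434 0.1329] [0.6819 0.2005]
b1 nl [0.6382 0.0235]
b1 nr [0.6343 0.1082]
b2 nl [0.6338 0.1187]
b2 nr [0.6297 0.2072]
cup [ 0.6136 -0.2245]
blk [0.5522 0.2499]
blue nl out [0.5286 0.0233]
blue nr [0.5201 0.2363]
yel nl [ 0.5402 -0.2048]
yel nr [0.5306 0.0061]
fence l [ 0.7098 -0.2437]
fence r [0.6851 0.2868]
```

```bash
python3 -m crank '{"slide":[[2,3,-3],[4,6,-6],[6,9,-9],[7.7,12,-12],[7.8,12.4,-15],[7.8,12.4,-17.5],[7.8,12.4,-19.5],[7.8,12.4,-20.5]],"spin":[0,0,0,0,0,0,0,0],"jaw":[195,195,195,195,195,195,195,195]}' 
python3 -m crank '{"slide":[[0,0,-0.15],[0,0,-0.3],[0,0,-0.3]],"spin":[0,0,0],"jaw":[195,195,195]}'
```

```text
time: 2.48
tool_pos: [0.6601, 0.1676, 0.0619]
orientation: [-0.025, 1.0, -0.001, -0.003]
contact_force: [0.7, -1.0, -1.2]
grip_width: 0.0201
time: 2.73
tool_pos: [0.6604, 0.168, 0.0601]
orientation: [-0.025, 1.0, -0.0, -0.002]
contact_force: [-0.6, -0.0, 0.9]
grip_width: 0.0201
```

```bash
python3 - <<'E'
from h import *
for n in('wrist','scene'): cv2.imwrite(f'pics/{n}2.png',capture(n)[:,:,::-1])
E
```

```text
(no output)
```

View pics/wrist2.png

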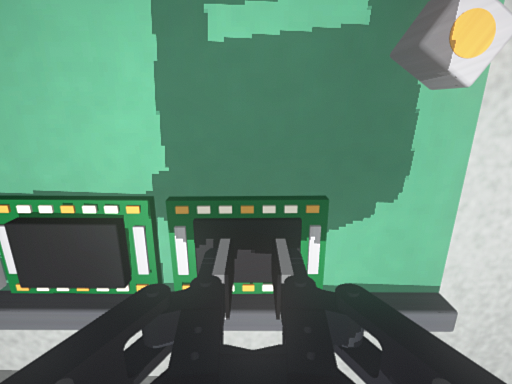

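The fingers (columns 215–292) are over the module of the outer board (centre near column 248). They are about 3 mm off centre, towards +y. Next I feel downwards.

```bash
python3 -m crank '{"slide":[[0,-0.3,-0.1],[0,-0.3,-0.2]],"spin":[0,0],"jaw":[195,195]}'; python3 -m crank '{"slide":[[0,0,-0.1],[0,0,-0.2]],"spin":[0,0],"jaw":[195,195]}' 
```

```text
time: 3.0
tool_pos: [0.6613, 0.1642, 0.0599]
orientation: [-0.024, 1.0, -0.0, -0.001]
contact_force: [0.8, 0.2, -0.0]
grip_width: 0.0199
time: 3.17
tool_pos: [0.6616, 0.164, 0.0584]
orientation: [-0.024, 1.0, -0.0, -0.0]
contact_force: [-0.4, 0.2, 0.6]
grip_width: 0.02
```

```bash
python3 -m crank '{"slide":[[0,0,-0.1],[0,0,-0.2]],"spin":[0,0],"jaw":[195,195]}'; python3 -m crank '{"slide":[[0,0,-0.1],[0,0,-0.1]],"spin":[0,0],"jaw":[195,195]}' 
```

```text
time: 3.33
tool_pos: [0.6616, 0.1639, 0.0565]
orientation: [-0.024, 1.0, -0.0, -0.0]
contact_force: [0.1, 0.6, -0.0]
grip_width: 0.02
time: 3.5
tool_pos: [0.6615, 0.1639, 0.0551]
orientation: [-0.024, 1.0, -0.0, -0.0]
contact_force: [-0.3, 0.7, -0.0]
grip_width: 0.0199
```

```bash
python3 -m crank '{"slide":[[0,0,-0.1],[0,0,-0.1]],"spin":[0,0],"jaw":[195,195]}' 
```

```text
time: 3.67
tool_pos: [0.6614, 0.1639, 0.0538]
orientation: [-0.024, 1.0, -0.0, -0.001]
contact_force: [-0.5, 0.5, 0.0]
grip_width: 0.0202
```

```bash
python3 -m crank '{"slide":[[0,0,-0.1],[0,0,-0.1]],"spin":[0,0],"jaw":[195,195]}' 
```

```text
time: 3.83
tool_pos: [0.6613, 0.1639, 0.0526]
orientation: [-0.024, 1.0, -0.0, -0.001]
contact_force: [0.2, 0.4, -0.6]
grip_width: 0.0202
```

```bash
python3 -m crank '{"slide":[[0,0,-0.1],[0,0,-0.1]],"spin":[0,0],"jaw":[195,195]}' 
```

```text
time: 4.0
tool_pos: [0.6616, 0.164, 0.0522]
orientation: [-0.024, 1.0, -0.0, -0.0]
contact_force: [-1.1, -0.4, 5.7]
grip_width: 0.0203
```

```bash
python3 -m crank '{"slide":[[0,0,-0.1],[0,0,-0.1]],"spin":[0,0],"jaw":[195,195]}' 
```

```text
time: 4.17
tool_pos: [0.662, 0.164, 0.0522]
orientation: [-0.024, 1.0, -0.0, 0.0]
contact_force: [-2.2, -1.1, 7.3]
grip_width: 0.0201
```

Contact is at a TCP height of 52.2 mm, and the press is soft at about 7 N/mm. Now I drag with light pressure.

```bash
python3 -m crank '{"slide":[[0,0,-0.2],[-0.5,0.1,-0.2],[-1.2,0.2,-0.2],[-2.0,0.4,-0.2],[-2.8,0.5,-0.2],[-3.6,0.7,-0.2],[-4.4,0.8,-0.2],[-4.4,0.8,-0.2]],"spin":[0,0,0,0,0,0,0,0],"jaw":[195,195,195,195,195,195,195,195]}'; python3 - <<'E'
from h import *
cv2.imwrite('pics/w3.png',capture('wrist')[:,:,::-1])
E
```

```text
time: 4.83
tool_pos: [0.6183, 0.1725, 0.0522]
orientation: [-0.024, 1.0, 0.0, 0.002]
contact_force: [-3.7, 1.9, 14.9]
grip_width: 0.0203
```

View pics/w3.png

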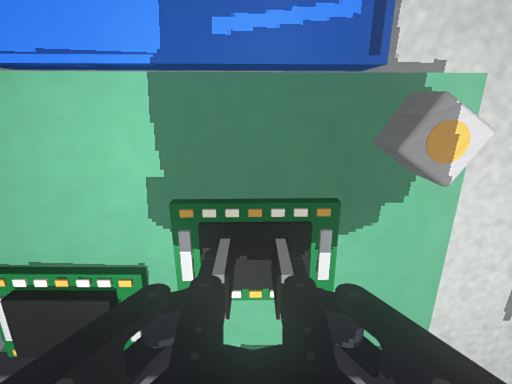

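```bash
python3 -m crank '{"slide":[[-0.5,0,-0.2],[-1.2,0.1,-0.2],[-2.0,0.1,-0.2],[-2.8,0.2,-0.2],[-3.6,0.2,-0.2],[-4,0.2,-0.2],[-4,0.2,-0.1]],"spin":[0,0,0,0,0,0,0],"jaw":[195,195,195,195,195,195,195]}'
python3 -m crank '{"slide":[[0,0,1],[0,0,2.5],[3,0.1,2.5],[6.5,0.1,2.5],[6.5,0.1,2.5]],"spin":[0,0,0,0,0],"jaw":[195,195,170,150,150]}'; python3 - <<'E'
from h import *
cv2.imwrite('pics/w4.png',capture('wrist')[:,:,::-1]); print(observe()['tool_pos'])
E
```

```text
time: 5.47
tool_pos: [0.5787, 0.1747, 0.0523]
orientation: [-0.025, 1.0, 0.0, 0.003]
contact_force: [-0.2, 0.0, -0.3]
grip_width: 0.0199
time: 5.88
tool_pos: [0.6489, 0.1755, 0.0787]
orientation: [-0.024, 1.0, 0.001, 0.006]
contact_force: [0.8, -0.6, 0.3]
grip_width: 0.0351
[0.64600042 0.17544304 0.07784375]
```

View pics/w4.png

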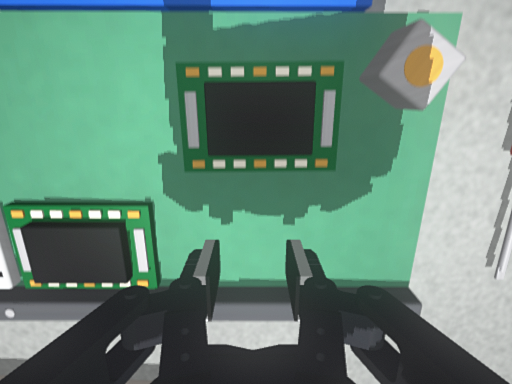

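The board is square at (259,117), with a clear gap to the block (362–465, 20–110) and the fingers behind it.

```bash
python3 - <<'E'
from h import *
o=observe();c=wcal(o)
for p in((178,64),(343,63),(184,171),(335,170)): print(ray(p,c,.048).round(4))
for p in((361,75),(465,60),(420,110)): print('block',ray(p,c,.04).round(4),ray(p,c,.07).round(4))
print('edge',ray((130,10),c,.04),ray((350,12),c,.04)); print('bluecorner',ray((370,8),c,.036))
E
python3 -m crank '{"slide":[[0,0.2,-1],[0,0.2,-2],[0,0.2,-2.5],[0,0.2,-2.6]],"spin":[0,0,0,0],"jaw":[150,150,150,150]}'
```

```text
[0.5512 0.1322 0.048 ]
[0.5465 0.2198 0.048 ]
[0.6095 0.134  0.048 ]
[0.6045 0.2234 0.048 ]
block [0.5512 0.233  0.04  ] [0.5538 0.2229 0.07  ]
block [0.5408 0.2893 0.04  ] [0.5451 0.2698 0.07  ]
block [0.5684 0.2704 0.04  ] [0.5681 0.2541 0.07  ]
edge [0.52546994 0.10576774 0.04      ] [0.52075586 0.22211827 0.04      ]
bluecorner [0.51733461 0.23371195 0.036     ]
time: 6.27
tool_pos: [0.6446, 0.1774, 0.05]
orientation: [-0.024, 1.0, 0.0, 0.003]
contact_force: [0.2, 0.1, 0.4]
grip_width: 0.035
```

```bash
python3 -m crank '{"slide":[[0,0,-0.2],[0,0,-0.4],[0,0,-0.6]],"spin":[0,0,0],"jaw":[150,150,150]}'
```

```text
time: 6.52
tool_pos: [0.6444, 0.1775, 0.044]
orientation: [-0.024, 1.0, 0.0, 0.003]
contact_force: [-0.6, 0.1, -0.3]
grip_width: 0.0355
```

```bash
python3 -m crank '{"slide":[[0,0,-0.2],[0,0,-0.3],[0,0,-0.3]],"spin":[0,0,0],"jaw":[150,150,150]}'
```

```text
time: 6.77
tool_pos: [0.6444, 0.1775, 0.0408]
orientation: [-0.024, 1.0, 0.0, 0.002]
contact_force: [0.1, -0.4, -0.6]
grip_width: 0.0352
```

```bash
python3 -m crank '{"slide":[[-1,0,0],[-2,-0.1,0],[-3,-0.1,0],[-4,-0.2,0],[-5,-0.2,0],[-6,-0.3,0],[-7,-0.3,0],[-8,-0.4,0]],"spin":[0,0,0,0,0,0,0,0],"jaw":[150,150,150,150,150,150,150,150]}'
python3 - <<'E'
from h import *
cv2.imwrite('pics/w5.png',capture('wrist')[:,:,::-1]); print(observe()['tool_pos'])
E
```

```text
time: 7.43
tool_pos: [0.5639, 0.1736, 0.041]
orientation: [-0.024, 1.0, 0.0, 0.003]
contact_force: [0.8, 0.8, 0.4]
grip_width: 0.0354
[0.56206741 0.17338672 0.04088049]
```

View pics/w5.png

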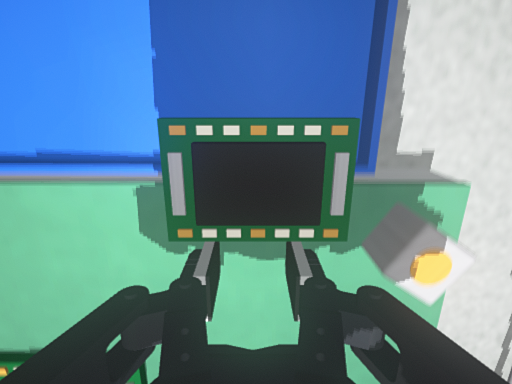

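The board is square and half over the edge, inside the blue bin's side walls. I keep pushing.

```bash
python3 -m crank '{"slide":[[-0.7,0,0],[-1.4,-0.1,0],[-2.1,-0.1,0],[-2.8,-0.1,0],[-3.5,-0.2,0],[-4.2,-0.2,0],[-4.9,-0.2,0],[-5.2,-0.2,0]],"spin":[0,0,0,0,0,0,0,0],"jaw":[150,150,150,150,150,150,150,150]}'
python3 - <<'E'
from h import *
cv2.imwrite('pics/w6.png',capture('wrist')[:,:,::-1]); print(observe()['tool_pos'])
E
```

```text
time: 8.15
tool_pos: [0.5089, 0.1714, 0.0409]
orientation: [-0.025, 1.0, 0.0, 0.001]
contact_force: [0.7, -0.2, 0.0]
grip_width: 0.035
[0.50887492 0.17142706 0.04089017]
```

View pics/w6.png

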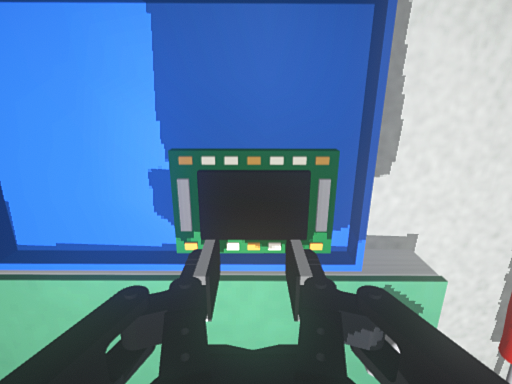

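```bash
python3 - <<'E'
from h import *
o=observe();c=wcal(o)
P=[ray(p,c,.028) for p in((168,150),(340,149),(177,252),(331,252))]; print(np.round(P,4))
ex=np.array([.9989,.0465]);ey=np.array([-.0465,.9989]);d=np.mean(P,0)[:2]-[.454,.127];print(d@ex,d@ey)
print(ray((3,250),c,.03),ray((362,265),c,.036))
E
python3 -m crank '{"slide":[[0,0,2],[0,0,4],[3,-2,4],[6.5,-4.5,4],[10,-7,4],[13,-9,4],[15.7,-10.4,4],[15.7,-10.4,3.2]],"spin":[0,0,0,0,0,0,0,0],"jaw":[150,150,195,195,195,195,195,195]}'
python3 -m crank '{"slide":[[0,0,-0.5],[0,0,-1.0],[0,0,-1.1]],"spin":[0,0,0],"jaw":[195,195,195]}'
python3 - <<'E'
from h import *
cv2.imwrite('pics/w7.png',capture('wrist')[:,:,::-1]); print(observe()['tool_pos'])
E
```

```text
[[0.4573 0.1256 0.028 ]
 [0.4523 0.2155 0.028 ]
 [0.517  0.1286 0.028 ]
 [0.5125 0.2187 0.028 ]]
0.03287289133091428 0.04360442838588986
[0.51963477 0.0287726  0.03      ] [0.51559907 0.23462728 0.036     ]
time: 8.87
tool_pos: [0.671, 0.0641, 0.074]
orientation: [-0.023, 1.0, -0.0, 0.004]
contact_force: [0.0, 0.4, 0.3]
grip_width: 0.0198
time: 9.12
tool_pos: [0.67, 0.0645, 0.0619]
orientation: [-0.023, 1.0, -0.0, 0.003]
contact_force: [-0.5, 0.1, -0.5]
grip_width: 0.0201
[0.67004402 0.06468146 0.06222853]
```

View pics/w7.png

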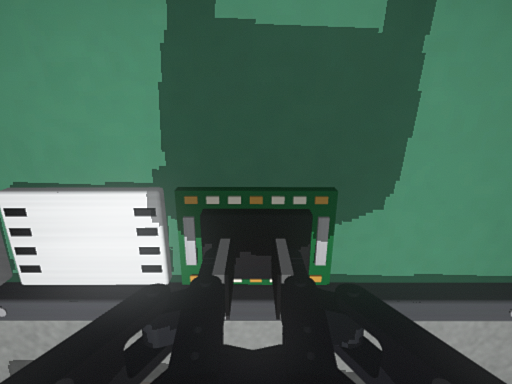

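The second board is centred at (256,236), and the fingers sit over its module. I feel down.

```bash
python3 -m crank '{"slide":[[-0.2,0.2,-0.2],[-0.3,0.2,-0.3],[-0.3,0.2,-0.3]],"spin":[0,0,0],"jaw":[195,195,195]}'; python3 -m crank '{"slide":[[0,0,-0.1],[0,0,-0.1]],"spin":[0,0],"jaw":[195,195]}'; python3 -m crank '{"slide":[[0,0,-0.1],[0,0,-0.1]],"spin":[0,0],"jaw":[195,195]}'
```

```text
time: 9.42
tool_pos: [0.6664, 0.0673, 0.0593]
orientation: [-0.024, 1.0, -0.0, 0.003]
contact_force: [-0.1, -0.1, -0.7]
grip_width: 0.0198
time: 9.58
tool_pos: [0.6663, 0.0676, 0.0584]
orientation: [-0.024, 1.0, -0.0, 0.003]
contact_force: [0.4, 1.1, 0.6]
grip_width: 0.0205
time: 9.75
tool_pos: [0.6666, 0.0676, 0.0582]
orientation: [-0.024, 1.0, -0.0, 0.004]
contact_force: [-1.8, 0.5, 6.8]
grip_width: 0.02
```

```bash
python3 -m crank '{"slide":[[0,0,-0.1],[0,0,-0.1]],"spin":[0,0],"jaw":[195,195]}'; python3 -m crank '{"slide":[[0,0,-0.1],[0,0,-0.1]],"spin":[0,0],"jaw":[195,195]}'
```

```text
time: 9.92
tool_pos: [0.6669, 0.0676, 0.0583]
orientation: [-0.024, 1.0, -0.0, 0.004]
contact_force: [-2.0, 0.3, 6.6]
grip_width: 0.0202
time: 10.08
tool_pos: [0.6672, 0.0676, 0.0582]
orientation: [-0.024, 1.0, -0.0, 0.005]
contact_force: [-1.8, -0.0, 7.7]
grip_width: 0.0202
```

```bash
python3 -m crank '{"slide":[[0,0,-0.2],[-0.5,0.1,-0.2],[-1.2,0.2,-0.2],[-2.0,0.4,-0.2],[-2.8,0.5,-0.2],[-3.6,0.7,-0.2],[-4.4,0.8,-0.2],[-4.4,0.8,-0.2]],"spin":[0,0,0,0,0,0,0,0],"jaw":[195,195,195,195,195,195,195,195]}'
python3 -m crank '{"slide":[[-0.5,0.1,-0.2],[-1.2,0.2,-0.2],[-2.0,0.3,-0.2],[-2.8,0.4,-0.2],[-3.6,0.5,-0.2],[-4,0.6,-0.2],[-4,0.6,-0.1]],"spin":[0,0,0,0,0,0,0],"jaw":[195,195,195,195,195,195,195]}'
python3 -m crank '{"slide":[[0,0,1],[0,0,2.2],[3,0.1,2.2],[6.5,0.2,2.2],[6.5,0.2,2.2]],"spin":[0,0,0,0,0],"jaw":[195,195,170,150,150]}'; python3 - <<'E'
from h import *
cv2.imwrite('pics/w8.png',capture('wrist')[:,:,::-1]); print(observe()['tool_pos'])
E
```

```text
time: 10.75
tool_pos: [0.6236, 0.0758, 0.0582]
orientation: [-0.024, 1.0, -0.0, 0.007]
contact_force: [-3.3, 1.6, 15.4]
grip_width: 0.02
time: 11.33
tool_pos: [0.584, 0.082, 0.0584]
orientation: [-0.024, 1.0, -0.0, 0.008]
contact_force: [0.3, -0.4, 0.2]
grip_width: 0.0201
time: 11.75
tool_pos: [0.6543, 0.0838, 0.0823]
orientation: [-0.024, 1.0, -0.0, 0.011]
contact_force: [-0.3, 0.0, 0.3]
grip_width: 0.035
[0.6514005  0.08383648 0.08146485]
```

View pics/w8.png

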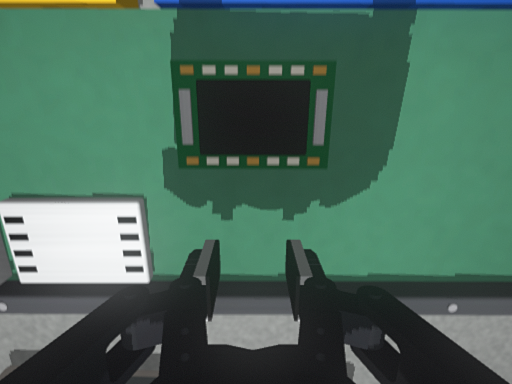

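```bash
python3 - <<'E'
from h import *
o=observe();c=wcal(o)
P=np.array([ray(p,c,.048) for p in((171,62),(336,62),(179,168),(327,168))]); print(P.round(4))
ex=np.array([.9989,.0465]);ey=np.array([-.0465,.9989])
for p in P: print(((p[:2]-[.454,.127])@ey).round(4))
print('blue left outer',(ray((157,8),c,.036)[:2]-[.454,.127])@ey, ray((157,8),c,.036))
E
python3 -m crank '{"slide":[[0,0.1,-1],[0,0.1,-2],[0,0,-2.6],[0,0,-3.0]],"spin":[0,0,0,0],"jaw":[150,150,150,150]}'
```

```text
[[0.556  0.0363 0.048 ]
 [0.5517 0.125  0.048 ]
 [0.6143 0.0387 0.048 ]
 [0.61   0.1277 0.048 ]]
-0.0954
-0.0065
-0.0956
-0.0065
blue left outer -0.10371731222845834 [0.52821696 0.02662336 0.036     ]
time: 12.13
tool_pos: [0.6503, 0.0837, 0.05]
orientation: [-0.024, 1.0, -0.0, 0.008]
contact_force: [-0.5, 0.1, 0.3]
grip_width: 0.0351
```

```bash
python3 -m crank '{"slide":[[0,0,-0.3],[0,0,-0.6],[0,0,-0.9],[0,0,-0.9]],"spin":[0,0,0,0],"jaw":[150,150,150,150]}'
python3 -m crank '{"slide":[[-1,0,0],[-2,-0.1,0],[-3,-0.1,0],[-4,-0.2,0],[-5,-0.2,0],[-6,-0.3,0],[-7,-0.3,0],[-8,-0.4,0]],"spin":[0,0,0,0,0,0,0,0],"jaw":[150,150,150,150,150,150,150,150]}'
python3 - <<'E'
from h import *
cv2.imwrite('pics/w9.png',capture('wrist')[:,:,::-1]); print(observe()['tool_pos'])
E
```

```text
time: 12.47
tool_pos: [0.65, 0.0837, 0.0405]
orientation: [-0.024, 1.0, -0.0, 0.008]
contact_force: [0.2, 0.4, -0.1]
grip_width: 0.0351
time: 13.13
tool_pos: [0.5698, 0.0798, 0.0409]
orientation: [-0.024, 1.0, -0.0, 0.009]
contact_force: [-0.3, 0.5, -0.4]
grip_width: 0.0353
[0.567939   0.07969001 0.04072059]
```

View pics/w9.png

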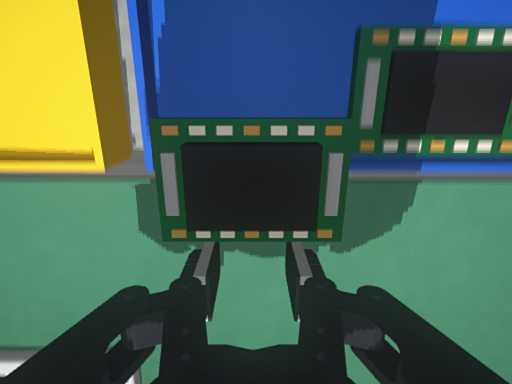

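```bash
python3 -m crank '{"slide":[[-0.8,0,0],[-1.6,0,0],[-2.4,-0.1,0],[-3.2,-0.1,0],[-4.0,-0.2,0],[-4.8,-0.2,0],[-5.6,-0.2,0],[-6.2,-0.3,0]],"spin":[0,0,0,0,0,0,0,0],"jaw":[150,150,150,150,150,150,150,150]}'
python3 - <<'E'
from h import *
cv2.imwrite('pics/w10.png',capture('wrist')[:,:,::-1]); print(observe()['tool_pos'])
E
```

```text
time: 13.85
tool_pos: [0.5049, 0.0768, 0.0407]
orientation: [-0.024, 1.0, -0.0, 0.007]
contact_force: [-0.0, 0.1, -1.1]
grip_width: 0.035
[0.50403153 0.07658608 0.04067525]
```

View pics/w10.png

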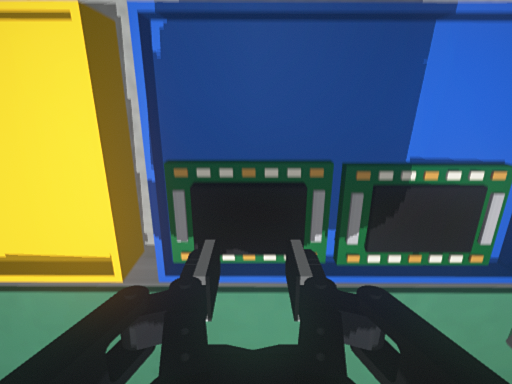

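Both boards lie flat in the blue bin with a gap between them and to the walls. Next is the outer cover.

```bash
python3 -m crank '{"slide":[[0,0,2],[0,0,4],[2.5,-3,4],[5,-6,4],[7.5,-9,4],[10,-12,4],[12.5,-15,4],[15,-18,4]],"spin":[0,0,0,0,0,0,0,0],"jaw":[150,150,195,195,195,195,195,195]}'
python3 -m crank '{"slide":[[1.5,-2,0],[2.2,-2.8,0],[2.2,-2.8,-0.8],[2.2,-2.8,-1.8],[2.2,-2.8,-1.9]],"spin":[0,0,0,0,0],"jaw":[195,195,195,195,195]}'
python3 - <<'E'
from h import *
cv2.imwrite('pics/w11.png',capture('wrist')[:,:,::-1]); print(observe()['tool_pos'])
E
```

```text
time: 14.57
tool_pos: [0.655, -0.1052, 0.0807]
orientation: [-0.024, 1.0, -0.0, 0.007]
contact_force: [1.0, 0.6, -0.1]
grip_width: 0.0201
time: 14.98
tool_pos: [0.6751, -0.1315, 0.0592]
orientation: [-0.024, 1.0, 0.0, 0.005]
contact_force: [-0.6, -0.0, -1.3]
grip_width: 0.0199
[ 0.67538648 -0.13145648  0.05984168]
```

View pics/w11.png

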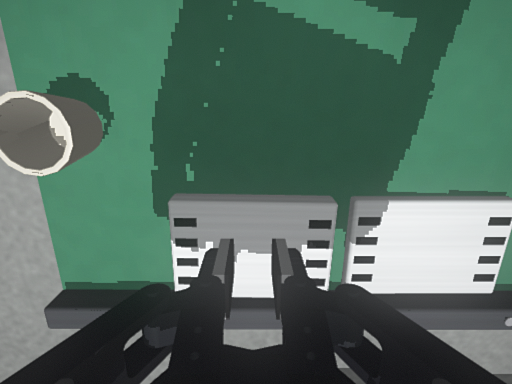

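The fingers are centred on the outer cover at (252,245), and the cup is well clear at (35,130). I feel down.

```bash
python3 -m crank '{"slide":[[0,0,-0.1],[0,0,-0.1]],"spin":[0,0],"jaw":[195,195]}'; python3 -m crank '{"slide":[[0,0,-0.1],[0,0,-0.1]],"spin":[0,0],"jaw":[195,195]}'; python3 -m crank '{"slide":[[0,0,-0.1],[0,0,-0.1]],"spin":[0,0],"jaw":[195,195]}'
```

```text
time: 15.2
tool_pos: [0.6748, -0.1302, 0.0586]
orientation: [-0.025, 1.0, 0.001, 0.005]
contact_force: [0.7, -0.7, -1.3]
grip_width: 0.0201
time: 15.37
tool_pos: [0.6746, -0.1296, 0.0577]
orientation: [-0.026, 1.0, 0.001, 0.005]
contact_force: [-0.4, 0.1, 1.0]
grip_width: 0.02
time: 15.53
tool_pos: [0.6747, -0.1294, 0.0568]
orientation: [-0.026, 1.0, 0.001, 0.005]
contact_force: [0.0, -0.3, 1.2]
grip_width: 0.0202
```

```bash
python3 -m crank '{"slide":[[0,0,-0.1],[0,0,-0.1]],"spin":[0,0],"jaw":[195,195]}'; python3 -m crank '{"slide":[[0,0,-0.1],[0,0,-0.1]],"spin":[0,0],"jaw":[195,195]}'
```

```text
time: 15.7
tool_pos: [0.6746, -0.1294, 0.0557]
orientation: [-0.026, 1.0, 0.001, 0.005]
contact_force: [-0.2, 0.6, -0.3]
grip_width: 0.02
time: 15.87
tool_pos: [0.6748, -0.1295, 0.0553]
orientation: [-0.026, 1.0, 0.0, 0.005]
contact_force: [-1.0, -0.4, 4.4]
grip_width: 0.02
```

```bash
python3 -m crank '{"slide":[[0,0,-0.3],[-0.4,-0.1,-0.3],[-1.2,-0.2,-0.3],[-2.0,-0.3,-0.3],[-2.8,-0.5,-0.3],[-3.6,-0.6,-0.3],[-4.4,-0.7,-0.3],[-4.4,-0.7,-0.3]],"spin":[0,0,0,0,0,0,0,0],"jaw":[195,195,195,195,195,195,195,195]}'
python3 -m crank '{"slide":[[-0.5,-0.1,-0.2],[-1.2,-0.2,-0.2],[-2.0,-0.3,-0.2],[-2.8,-0.5,-0.2],[-3.6,-0.6,-0.2],[-4,-0.7,-0.2],[-4,-0.7,-0.1]],"spin":[0,0,0,0,0,0,0],"jaw":[195,195,195,195,195,195,195]}'
python3 -m crank '{"slide":[[0,0,1],[0,0,2.2],[3,0.1,2.2],[6.5,0.2,2.2],[6.5,0.2,2.2]],"spin":[0,0,0,0,0],"jaw":[195,195,170,150,150]}'; python3 - <<'E'
from h import *
cv2.imwrite('pics/w12.png',capture('wrist')[:,:,::-1]); print(observe()['tool_pos'])
E
```

```text
time: 16.53
tool_pos: [0.6319, -0.1374, 0.0551]
orientation: [-0.026, 1.0, -0.001, 0.008]
contact_force: [-3.5, -1.8, 21.2]
grip_width: 0.0202
time: 17.12
tool_pos: [0.5923, -0.1449, 0.0554]
orientation: [-0.025, 1.0, -0.001, 0.009]
contact_force: [0.9, -0.5, 0.5]
grip_width: 0.0203
time: 17.53
tool_pos: [0.6624, -0.1431, 0.0793]
orientation: [-0.026, 1.0, -0.002, 0.012]
contact_force: [-0.2, 0.8, -0.4]
grip_width: 0.0353
[ 0.65965292 -0.14280889  0.07841222]
```

View pics/w12.png

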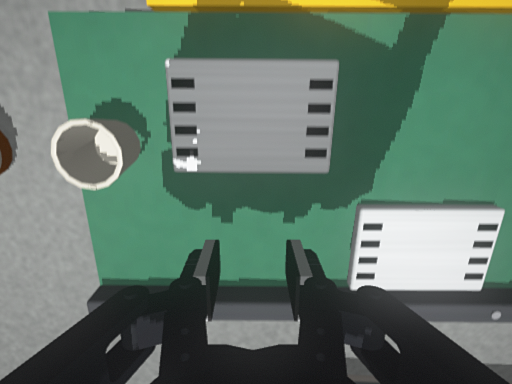

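```bash
python3 - <<'E'
from h import *
o=observe();c=wcal(o); ex=np.array([.9989,.0465]);ey=np.array([-.0465,.9989])
for p in((166,58),(339,59),(169,171),(330,173)):
    X=ray(p,c,.055); print(X.round(4),((X[:2]-[.4655,-.1027])@ey).round(4))
X=ray((147,8),c,.036);print('yel outer corner',X,(X[:2]-[.4655,-.1027])@ey)
E
python3 -m crank '{"slide":[[0,-0.2,-1],[0,-0.4,-2],[0,-0.4,-3],[0,-0.4,-3.6]],"spin":[0,0,0,0],"jaw":[150,150,150,150]}'
```

```text
[ 0.5635 -0.1906  0.055 ] -0.0924
[ 0.5595 -0.1033  0.055 ] -0.005
[ 0.6223 -0.1914  0.055 ] -0.0959
[ 0.6187 -0.0998  0.055 ] -0.0042
yel outer corner [ 0.5377313  -0.20502845  0.036     ] -0.10557464632353121
time: 17.92
tool_pos: [0.6584, -0.1469, 0.0405]
orientation: [-0.025, 1.0, -0.001, 0.009]
contact_force: [-0.4, 0.1, -0.5]
grip_width: 0.0353
```

```bash
python3 -m crank '{"slide":[[-1,0,0],[-2,-0.1,0],[-3,-0.1,0],[-4,-0.2,0],[-5,-0.2,0],[-6,-0.3,0],[-7,-0.3,0],[-8,-0.4,0]],"spin":[0,0,0,0,0,0,0,0],"jaw":[150,150,150,150,150,150,150,150]}'
python3 - <<'E'
from h import *
cv2.imwrite('pics/w13.png',capture('wrist')[:,:,::-1]); print(observe()['tool_pos'])
E
```

```text
time: 18.58
tool_pos: [0.5774, -0.1508, 0.0402]
orientation: [-0.025, 1.0, -0.001, 0.009]
contact_force: [0.5, 0.1, -0.2]
grip_width: 0.0354
[ 0.57568449 -0.15084521  0.04007275]
```

View pics/w13.png

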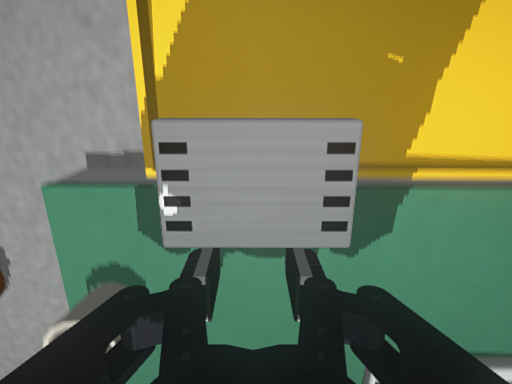

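The cover is half over the edge and inside the yellow bin's side walls. I finish the push.

```bash
python3 -m crank '{"slide":[[-0.8,0,0],[-1.6,0,0],[-2.4,-0.1,0],[-3.2,-0.1,0],[-4.0,-0.2,0],[-4.8,-0.2,0],[-5.6,-0.2,0],[-6.0,-0.3,0]],"spin":[0,0,0,0,0,0,0,0],"jaw":[150,150,150,150,150,150,150,150]}'
python3 - <<'E'
from h import *
cv2.imwrite('pics/w14.png',capture('wrist')[:,:,::-1]); print(observe()['tool_pos'])
E
```

```text
time: 19.3
tool_pos: [0.5145, -0.1537, 0.0401]
orientation: [-0.025, 1.0, -0.001, 0.008]
contact_force: [-0.6, -0.9, -0.2]
grip_width: 0.0353
[ 0.51430338 -0.15389513  0.04009024]
```

View pics/w14.png

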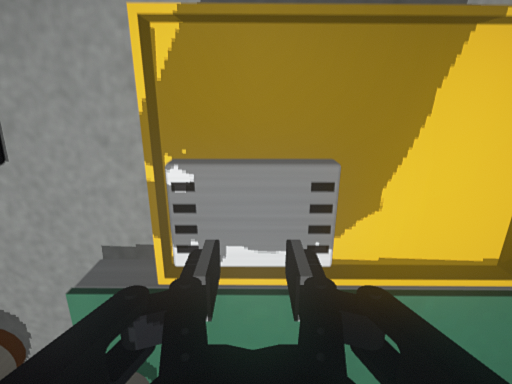

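The cover lies flat in the yellow bin at (252,215). Now the last cover.

```bash
python3 -m crank '{"slide":[[0,0,2],[0,0,4],[3,2.3,4],[6.3,5,4],[9.6,7.5,4],[13,10,4],[15.8,12.3,4],[15.8,12.3,3.2]],"spin":[0,0,0,0,0,0,0,0],"jaw":[150,150,195,195,195,195,195,195]}'
python3 -m crank '{"slide":[[0,0,-0.5],[0,0,-0.9],[0,0,-1.0]],"spin":[0,0,0],"jaw":[195,195,195]}'
python3 - <<'E'
from h import *
cv2.imwrite('pics/w15.png',capture('wrist')[:,:,::-1]); print(observe()['tool_pos'])
E
```

```text
time: 20.02
tool_pos: [0.6773, -0.0269, 0.0733]
orientation: [-0.027, 1.0, -0.001, 0.011]
contact_force: [0.4, -0.1, -0.2]
grip_width: 0.02
time: 20.27
tool_pos: [0.6764, -0.0273, 0.0624]
orientation: [-0.027, 1.0, -0.001, 0.01]
contact_force: [-0.8, 0.3, -0.4]
grip_width: 0.0199
[ 0.67641589 -0.02762204  0.06267436]
```

View pics/w15.png

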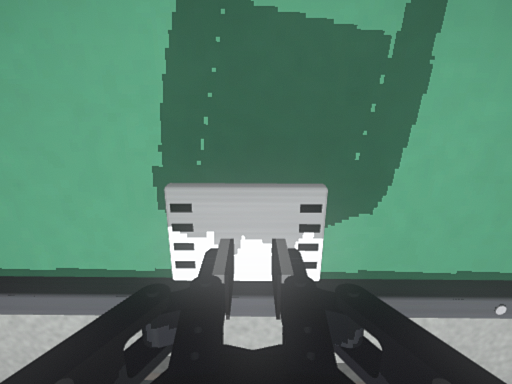

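```bash
python3 -m crank '{"slide":[[-0.2,-0.2,-0.2],[-0.4,-0.3,-0.3],[-0.4,-0.3,-0.3]],"spin":[0,0,0],"jaw":[195,195,195]}'; python3 -m crank '{"slide":[[0,0,-0.1],[0,0,-0.1]],"spin":[0,0],"jaw":[195,195]}'; python3 -m crank '{"slide":[[0,0,-0.1],[0,0,-0.1]],"spin":[0,0],"jaw":[195,195]}'
```

```text
time: 20.57
tool_pos: [0.6716, -0.0315, 0.0597]
orientation: [-0.026, 1.0, -0.001, 0.01]
contact_force: [-0.1, 0.6, -0.2]
grip_width: 0.0202
time: 20.73
tool_pos: [0.6715, -0.0319, 0.0588]
orientation: [-0.026, 1.0, -0.001, 0.01]
contact_force: [0.5, -0.1, -0.5]
grip_width: 0.0202
time: 20.9
tool_pos: [0.6715, -0.032, 0.0578]
orientation: [-0.026, 1.0, -0.001, 0.01]
contact_force: [-0.1, -0.4, -1.0]
grip_width: 0.0202
```

```bash
python3 -m crank '{"slide":[[0,0,-0.1],[0,0,-0.1]],"spin":[0,0],"jaw":[195,195]}'; python3 -m crank '{"slide":[[0,0,-0.1],[0,0,-0.1]],"spin":[0,0],"jaw":[195,195]}'; python3 -m crank '{"slide":[[0,0,-0.1],[0,0,-0.1]],"spin":[0,0],"jaw":[195,195]}'
```

```text
time: 21.07
tool_pos: [0.6714, -0.0319, 0.0566]
orientation: [-0.026, 1.0, -0.001, 0.01]
contact_force: [0.5, -0.1, -0.0]
grip_width: 0.0203
time: 21.23
tool_pos: [0.6714, -0.0318, 0.0554]
orientation: [-0.026, 1.0, -0.001, 0.01]
contact_force: [-0.3, 0.3, 0.2]
grip_width: 0.0202
time: 21.4
tool_pos: [0.6713, -0.0318, 0.0541]
orientation: [-0.026, 1.0, -0.001, 0.009]
contact_force: [0.4, -0.6, 0.2]
grip_width: 0.0201
```

```bash
python3 -m crank '{"slide":[[0,0,-0.1],[0,0,-0.1]],"spin":[0,0],"jaw":[195,195]}'; python3 -m crank '{"slide":[[0,0,-0.1],[0,0,-0.1]],"spin":[0,0],"jaw":[195,195]}'; python3 -m crank '{"slide":[[0,0,-0.1],[0,0,-0.1]],"spin":[0,0],"jaw":[195,195]}'
```

```text
time: 21.57
tool_pos: [0.6712, -0.0318, 0.0529]
orientation: [-0.026, 1.0, -0.001, 0.009]
contact_force: [-0.2, 0.1, -0.1]
grip_width: 0.0202
time: 21.73
tool_pos: [0.6711, -0.0318, 0.0517]
orientation: [-0.026, 1.0, -0.0, 0.009]
contact_force: [1.3, 0.5, 0.1]
grip_width: 0.0204
time: 21.9
tool_pos: [0.6711, -0.0317, 0.0505]
orientation: [-0.026, 1.0, -0.0, 0.009]
contact_force: [0.7, 0.1, -0.5]
grip_width: 0.0203
```

```bash
python3 -m crank '{"slide":[[0,0,-0.1],[0,0,-0.1]],"spin":[0,0],"jaw":[195,195]}'; python3 -m crank '{"slide":[[0,0,-0.1],[0,0,-0.1]],"spin":[0,0],"jaw":[195,195]}'; python3 -m crank '{"slide":[[0,0,-0.1],[0,0,-0.1]],"spin":[0,0],"jaw":[195,195]}'
```

```text
time: 22.07
tool_pos: [0.6713, -0.0318, 0.0503]
orientation: [-0.026, 1.0, -0.001, 0.009]
contact_force: [-2.0, -0.6, 5.8]
grip_width: 0.0207
time: 22.23
tool_pos: [0.6717, -0.0318, 0.0503]
orientation: [-0.026, 1.0, -0.001, 0.01]
contact_force: [-2.4, 0.4, 7.7]
grip_width: 0.0203
time: 22.4
tool_pos: [0.672, -0.0318, 0.0503]
orientation: [-0.026, 1.0, -0.001, 0.011]
contact_force: [-2.0, 0.7, 7.6]
grip_width: 0.0201
```

Contact is at 50.3 mm, so this is the thinnest part. Same drag as before.

```bash
python3 -m crank '{"slide":[[0,0,-0.3],[-0.4,-0.1,-0.3],[-1.2,-0.2,-0.3],[-2.0,-0.3,-0.3],[-2.8,-0.5,-0.3],[-3.6,-0.6,-0.3],[-4.4,-0.7,-0.3],[-4.4,-0.7,-0.3]],"spin":[0,0,0,0,0,0,0,0],"jaw":[195,195,195,195,195,195,195,195]}'
python3 -m crank '{"slide":[[-0.5,-0.1,-0.2],[-1.2,-0.2,-0.2],[-2.0,-0.3,-0.2],[-2.8,-0.5,-0.2],[-3.6,-0.6,-0.2],[-4,-0.7,-0.2],[-4,-0.7,-0.1]],"spin":[0,0,0,0,0,0,0],"jaw":[195,195,195,195,195,195,195]}'
python3 -m crank '{"slide":[[0,0,1],[0,0,2.5],[3,0.1,2.5],[6.5,0.2,2.5],[6.5,0.2,2.5]],"spin":[0,0,0,0,0],"jaw":[195,195,170,150,150]}'; python3 - <<'E'
from h import *
cv2.imwrite('pics/w16.png',capture('wrist')[:,:,::-1]); print(observe()['tool_pos'])
E
```

```text
time: 23.07
tool_pos: [0.6293, -0.0394, 0.0502]
orientation: [-0.026, 1.0, -0.001, 0.014]
contact_force: [-3.2, -2.0, 22.3]
grip_width: 0.0198
time: 23.65
tool_pos: [0.5899, -0.0467, 0.0505]
orientation: [-0.026, 1.0, -0.002, 0.015]
contact_force: [0.4, -0.5, -0.5]
grip_width: 0.0204
time: 24.07
tool_pos: [0.66, -0.0449, 0.077]
orientation: [-0.026, 1.0, -0.002, 0.018]
contact_force: [-0.7, -0.7, 1.4]
grip_width: 0.0349
[ 0.65710347 -0.04465569  0.07608864]
```

View pics/w16.png

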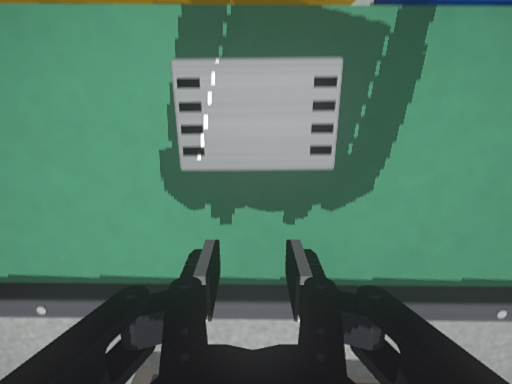

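```bash
python3 - <<'E'
from h import *
o=observe();c=wcal(o); ex=np.array([.9989,.0465]);ey=np.array([-.0465,.9989])
for p in((173,58),(343,57),(181,170),(334,170)):
    X=ray(p,c,.0505); print(X.round(4),((X[:2]-[.4655,-.1027])@ey).round(4))
X=ray((352,3),c,.036);print('yel outer corner',X,(X[:2]-[.4655,-.1027])@ey)
E
python3 -m crank '{"slide":[[0,0,-1],[0,0.1,-2],[0,0.1,-3],[0,0.1,-3.5]],"spin":[0,0,0,0],"jaw":[150,150,150,150]}'
```

```text
[ 0.561  -0.0892  0.0505] 0.009
[ 0.5561 -0.003   0.0505] 0.0953
[ 0.6196 -0.0869  0.0505] 0.0086
[0.6149 0.0009 0.0505] 0.0965
yel outer corner [0.52881022 0.00155081 0.036     ] 0.10119220694190065
time: 24.45
tool_pos: [0.6557, -0.0435, 0.0391]
orientation: [-0.026, 1.0, -0.002, 0.015]
contact_force: [-3.8, 3.1, 32.4]
grip_width: 0.0349
```

Two findings here. The stage contact is at about 39 mm TCP, so I'll lift a little. The cover's +y edge is also close to the bin wall line, so I'll press again and shift it about 4 mm towards −y.

```bash
python3 -m crank '{"slide":[[0,0,1],[0,0,2.3],[-3,-0.1,2.3],[-6.6,-0.2,2.3],[-6.6,-0.2,2.3],[-6.6,-0.2,1.8],[-6.6,-0.2,1.4],[-6.6,-0.2,1.4]],"spin":[0,0,0,0,0,0,0,0],"jaw":[150,150,195,195,195,195,195,195]}'
python3 -m crank '{"slide":[[0,0,-0.1],[0,0,-0.2],[0,0,-0.3]],"spin":[0,0,0],"jaw":[195,195,195]}'
```

```text
time: 25.12
tool_pos: [0.5905, -0.0456, 0.0527]
orientation: [-0.026, 1.0, -0.002, 0.015]
contact_force: [0.8, 0.3, -0.2]
grip_width: 0.0201
time: 25.37
tool_pos: [0.5913, -0.0456, 0.0502]
orientation: [-0.026, 1.0, -0.002, 0.016]
contact_force: [-3.2, 0.8, 19.7]
grip_width: 0.0202
```

```bash
python3 -m crank '{"slide":[[0,0,-0.2],[-0.3,-0.2,-0.2],[-0.6,-0.4,-0.2],[-1,-0.5,-0.2],[-1,-0.5,-0.2],[-1,-0.5,-0.1]],"spin":[0,0,0,0,0,0],"jaw":[195,195,195,195,195,195]}'
python3 -m crank '{"slide":[[0,0,1],[0,0,2.5],[3,0.1,2.5],[6.5,0.3,2.5],[6.5,0.3,2.5]],"spin":[0,0,0,0,0],"jaw":[195,195,170,150,150]}'; python3 - <<'E'
from h import *
o=observe();cv2.imwrite('pics/w17.png',capture('wrist')[:,:,::-1]); print(o['tool_pos'])
t=capture('top')[60:260,140:340,::-1]; cv2.imwrite('pics/t17.png',cv2.resize(t,None,fx=3,fy=3))
E
```

```text
time: 25.87
tool_pos: [0.5828, -0.051, 0.0505]
orientation: [-0.026, 1.0, -0.002, 0.018]
contact_force: [1.1, -0.6, 1.9]
grip_width: 0.02
time: 26.28
tool_pos: [0.6531, -0.048, 0.0768]
orientation: [-0.026, 0.999, -0.003, 0.02]
contact_force: [-0.7, -0.2, 0.8]
grip_width: 0.035
[ 0.65305259 -0.04798833  0.07683592]
```

View pics/w17.png

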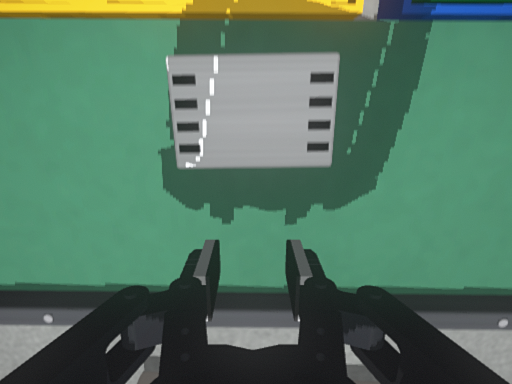

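View pics/t17.png

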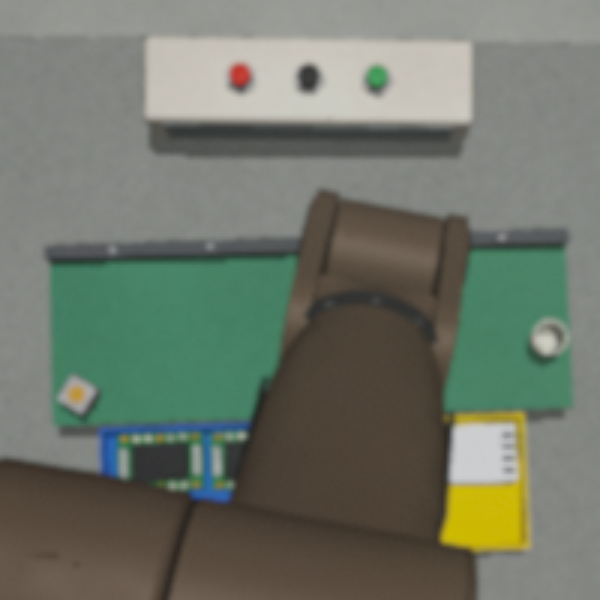

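```bash
python3 - <<'E'
from h import *
o=observe();c=wcal(o); ey=np.array([-.0465,.9989])
for p in((167,54),(339,53),(178,166),(331,166)):
    X=ray(p,c,.0505); print(X.round(4),((X[:2]-[.4655,-.1027])@ey).round(4))
X=ray((364,16),c,.036);print('yel outer corner',X,(X[:2]-[.4655,-.1027])@ey)
E
python3 -m crank '{"slide":[[0,0,-1],[0,0,-2],[0,0,-2.8],[0,0,-3.2]],"spin":[0,0,0,0],"jaw":[150,150,150,150]}'
```

```text
[ 0.5506 -0.0951  0.0505] 0.0036
[ 0.5457 -0.0087  0.0505] 0.0901
[ 0.6084 -0.0914  0.0505] 0.0046
[ 0.6037 -0.0045  0.0505] 0.0917
yel outer corner [0.52581582 0.00539047 0.036     ] 0.10516688674004489
time: 26.72
tool_pos: [0.6471, -0.0477, 0.0416]
orientation: [-0.026, 1.0, -0.002, 0.016]
contact_force: [-0.2, -0.2, -0.7]
grip_width: 0.0349
```

```bash
python3 -m crank '{"slide":[[-1,0,-0.1],[-2,-0.1,-0.1],[-3,-0.1,-0.1],[-4,-0.2,-0.1],[-5,-0.2,-0.1],[-6,-0.3,-0.1],[-7,-0.3,-0.1],[-8,-0.4,-0.1]],"spin":[0,0,0,0,0,0,0,0],"jaw":[150,150,150,150,150,150,150,150]}'
python3 -m crank '{"slide":[[-0.8,0,0],[-1.6,0,0],[-2.4,-0.1,0],[-3.2,-0.1,0],[-4.0,-0.2,0],[-4.8,-0.2,0],[-5.4,-0.2,0],[-5.6,-0.2,0]],"spin":[0,0,0,0,0,0,0,0],"jaw":[150,150,150,150,150,150,150,150]}'
python3 - <<'E'
from h import *
cv2.imwrite('pics/w18.png',capture('wrist')[:,:,::-1]); print(observe()['tool_pos'])
E
```

```text
time: 27.38
tool_pos: [0.5663, -0.0516, 0.0402]
orientation: [-0.026, 1.0, -0.002, 0.016]
contact_force: [0.8, -1.3, -0.6]
grip_width: 0.0351
time: 28.05
tool_pos: [0.5093, -0.0536, 0.0403]
orientation: [-0.026, 1.0, -0.002, 0.016]
contact_force: [0.0, -0.6, -1.1]
grip_width: 0.0351
[ 0.50949886 -0.05362922  0.04029949]
```

View pics/w18.png

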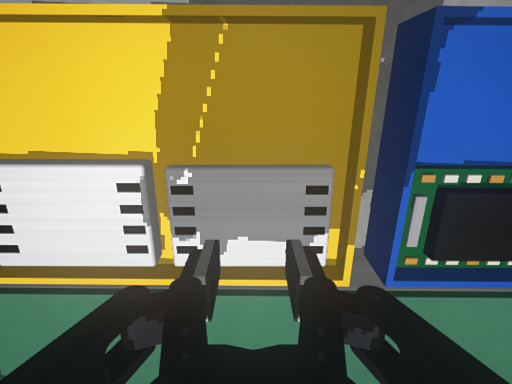

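All four parts are down. I lift and retreat, then check from above.

```bash
python3 -m crank '{"slide":[[0,0,2],[0,0,5],[1,1,9],[2,3,13],[4,5,17],[6,6.5,20],[7,7,22],[7,7,22]],"spin":[0,0,0,0,0,0,0,0],"jaw":[150,150,150,150,150,150,150,150]}'
python3 - <<'E'
from h import *
o=observe();cv2.imwrite('pics/w19.png',capture('wrist')[:,:,::-1]); np.save('w19.npy',wcal(o)['T'])
cv2.imwrite('pics/s19.png',capture('scene')[:,:,::-1]); print(o['tool_pos'])
E
```

```text
time: 28.77
tool_pos: [0.5833, 0.0179, 0.266]
orientation: [-0.027, 0.999, -0.002, 0.021]
contact_force: [-0.8, -0.3, 0.1]
grip_width: 0.035
[0.58326738 0.01792354 0.26598124]
```

View pics/w19.png

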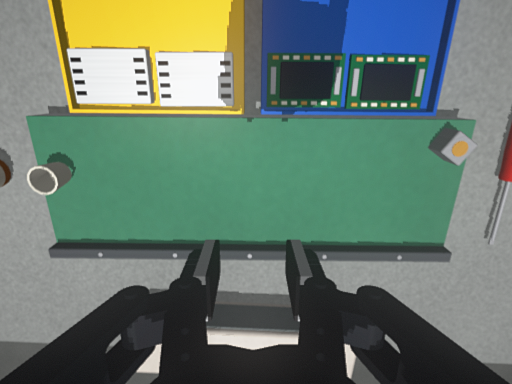

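View pics/s19.png

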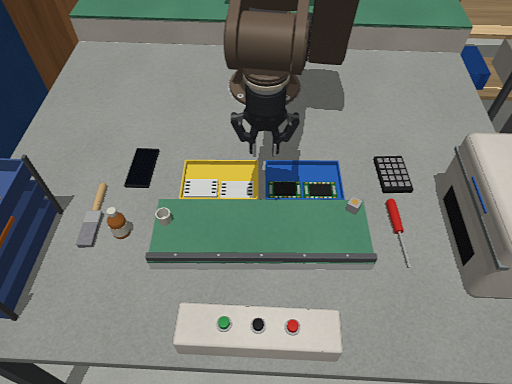

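The wrist view shows the covers at (110,76) and (196,78) in the yellow bin, and the boards at (306,80) and (387,81) in the blue. Cup and block look unmoved. Now I check the numbers.

```bash
python3 - <<'E'
from h import *
c=dict(calibration('wrist')); c['T']=np.load('w19.npy'); ex=np.array([.9989,.0465]);ey=np.array([-.0465,.9989])
for n,ps,z,b in(('c2',((68,49),(148,49),(74,103),(153,104)),.035,(.4655,-.1027)),('c1',((161,53),(232,53),(158,106),(233,107)),.030,(.4655,-.1027)),('b1',((268,55),(343,54),(270,107),(342,106)),.028,(.454,.127)),('b2',((350,55),(427,55),(350,108),(422,108)),.028,(.454,.127))):
    P=np.array([ray(p,c,z)[:2] for p in ps])-b
    print(n,'x',(P@ex).round(3),'y',(P@ey).round(3),'cen',(P.mean(0)@ex).round(3),(P.mean(0)@ey).round(3))
print(ray((43,180),c,.075)[:2],ray((458,147),c,.07)[:2])
E
```

```text
c2 x [-0.    -0.001  0.058  0.059] y [-0.094 -0.004 -0.099 -0.005] cen 0.029 -0.051
c1 x [0.003 0.002 0.061 0.062] y [ 0.009  0.09  -0.001  0.091] cen 0.032 0.047
b1 x [0.005 0.003 0.062 0.06 ] y [-0.098 -0.012 -0.094 -0.007] cen 0.033 -0.053
b2 x [0.004 0.004 0.063 0.062] y [-0.004  0.084  0.003  0.09 ] cen 0.033 0.043
[ 0.61379242 -0.2255282 ] [0.5500016  0.24848219]
```

```bash
python3 -m crank '{"slide":[[0,0,0],[0,0,0],[0,0,0],[0,0,0]],"spin":[0,0,0,0],"jaw":[150,150,150,150]}'; python3 -c "
from plant import *
print(finish_job())"
```

```text
time: 29.2
tool_pos: [0.5795, 0.0164, 0.26]
orientation: [-0.026, 1.0, -0.002, 0.016]
contact_force: [0.1, -0.2, -0.3]
grip_width: 0.0353
the job is handed in; nothing more can be done
None
```

Both boards are in the blue bin and both covers are in the yellow bin. I handed the job in at 29.2 s; no verdict was reported. For each part I felt for its top and dragged it off the fence with about 15–22 N. I then pushed it from behind with two fingers, over the edge and into its bin.

- **Position:** in the last wrist picture the part centres are at x = 29–33 mm in their bin's frame (limit 45 mm) and |y| = 43–53 mm (limit 80 mm).
- **Flatness:** every part shows its full depth of about 59 mm in x, face up, with its far edge roughly 4 mm clear of the wall. I judged flatness from this picture alone, not from a second view.
- **Bystanders:** the cup and gauge block measure within about 3 mm of their first positions. The others look unmoved in the scene view, but I did not measure them.

Two things did not go cleanly:

- **Stage contact:** once, while lowering behind the last cover, the fingertips touched the stage with about 32 N. They were not on a part, and I lifted off.
- **Yellow bin wall:** two readings of its +y side disagreed by about 4 mm. I pressed the last cover again and shifted it about 4–5 mm towards −y before pushing it in.

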